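# Set the rotary table to zero

## Robot

A 6-joint arm with a two-finger parallel gripper is mounted at the origin on the work surface. World frame = base frame: x ahead of the robot, y to its left, z up, the work surface at z = 0. Lengths are in m, angles in degrees, forces in N, time in s.
With the tool pointing down it reaches from about 0.4 to 0.825 m from the base axis. Payload 7 kg.
Tool frame: the origin (TCP) lies on the centre line of the jaws, within the pads' length; the fingertips stand 8 mm ahead of it and the grasp point (between the pads) lies 11 mm behind it; z points along the fingers, y is the line along which they close (so a half turn about z gives the same grasp; the last joint's range is limited). The gripper opens to 88 mm and grips with 3 to 60 N. Pads are 19 mm wide; open, the fingers measure 130 mm over their backs; the gripper's body (78 mm by 193 mm) begins 47 mm behind the grasp point.
Start: joints at [-55.686, 20.546, 0.682, 0, -70.136, -16.507], TCP at [0.206, -0.643, 0.235] pointing down, gripper open.
Joint ranges: [-176.03, 176.03], [-82.01, 121.73], [-58.28, 71.71], [-173.87, 95.51], [-174.79, -0.11], [-173.66, 173.66]. Speed limits (degrees/s): [136.94, 136.94, 172.46, 180, 180, 180].

## Interface

Orientations are given as [roll, pitch, yaw] about the fixed x, y, z axes, in that order (R = Rz(yaw) Ry(pitch) Rx(roll)).
In Python, from plant import telemetry, viewer, close_job, models gives the robot as it stands.
- The arm moves only by the shell command python3 -m handwheel 'ROWS' [FORCE]. ROWS is JSON, a list of rows, each an object with "grip": the closure, from -1 (fully open) to 1 (shut); "travel": the shift along the tool's x, y, z as a fraction of full scale, a list of three; "spin": the turn about the tool's z as a fraction of full scale. A call has 1 to 8 rows; each row shifts and turns the commanded pose from where the row before left it, along the tool's axes as they then stand; what a row does not reach is not made up. Full scale, the value 1, is 0.025 m for a shift and 5 degrees for a turn. A row lasts 1/8 s, in which the tool goes at most 62.5 mm and 10.7 degrees, less where a joint would pass 70% of its speed; a pose out of reach is approached as far as the arm can. A call with a number of a shift or a turn outside -1 to 1 is refused whole. A call with a gripper value outside its range is refused whole. The fingers move at their own pace and stop on an object; FORCE is the grip in N (left out, the last holds). Time passes only in rows, so rows that do not move let the fingers close. It gives the time, the measured TCP pose, the force, the opening and the grip force at its end, in the units of the state.
- telemetry.get_state(): the state, without advancing time (a new reading comes with each control period).
- viewer.capture(name): name is "scene" or "top"; returns the picture (400x640x3 uint8, red, green, blue); there is no depth.
- viewer.calibration(name): a dict with "fx", "fy", "cx", "cy" (pixels), "T" (4x4, takes a point from camera to world coordinates). Camera axes: x right, y down, z forward; pixel columns grow to the right and rows downward; lengths in m; the calibration is good to about 2 mm. A picture is of the moment at which its call begins. calibration takes no time and is no camera call.
- close_job(): hands the job in; it is judged then, once.
Trained networks look in the newest picture that a camera, given by its name, has taken for a name from the list of things; names that differ only in an ending like _2 or _b are one class to them, and where a whole thing is asked for, a point or a joint stands for the part that bears it (a point fixed in the world has none). Each returns a list of dicts, best first, with "p" (0 to 1); they miss things now and then, are a little off and sometimes report something else, mostly with a low value. They report only what shows in the picture. A call takes as long as a camera call.
- models.find_in(camera, thing): "position" ([column, row] in pixels, amid what is visible of it).
The state is a dict: "time_s": time; "joints": joint angles; "qd": joint speeds; "joint_torque": joint torques, N m; "tcp_pos": TCP position; "eef_rot": TCP orientation; "contact_force": force on the tool from outside, world axes, zero at the start; "moment": the same for the moment, N m; "gripper_width": finger opening in m; "gripper_force": force on a finger pad.
Only numpy, scipy, OpenCV 4.12 (cv2) and the standard library are available. Lean on these libraries where they do the work, as an engineer would, in place of code of your own. Each camera call takes 0.05 s, during which the arm holds its last target. There are 200 camera calls.

## Task

Slacken the clamp lever of the rotary table, push the table round by the steel strap clamps on its face until its long zero line meets the pointer on the base, then swing the lever back to clamp the table fully. Do not touch the plaster model that is clamped on the table, and leave the other things on the bench where they stand.

Things in the scene. Friction and masses are not known exactly. Their poses are not given: they have to be found in the camera images.
- base: Grey cast base of a 150 mm rotary table, fixed to the bench; origin on the bench under the table's axis, z up. It is a 172 mm disc, 43 mm high, with 14 mm high lugs out to 118 mm along its own +x and -x. The pointer stands on its own +x side (top 75 mm high, 75.5 to 104 mm from the axis); the clamp lever is on its own -y side.
- pointer (a point): Tip of the fixed steel pointer, at the table's rim, 75.5 mm from the table's axis and 75 mm above the bench.
- zero_mark (a point): Outer end of the zero line at the rim of the turning table top, 75.5 mm from the axis: the one line that is longer and thicker than the rest of the graduations (19 mm by 4 mm), with an 8 mm dot at its inner end. Table face 75 mm above the bench.
- turntable (a joint): Angle of the steel table top (150 mm across, face 75 mm above the bench) about its vertical axis, which passes through the origin of base; rad, counter-clockwise from above. 0 (or a whole turn) when the zero line meets the pointer. It turns without end and stays where it is left. With the clamp slack it takes about 0.35 Nm (6 N on a strap clamp) to turn; clamped, it holds fast against 30 N on a strap clamp.
- clamp_a (a point): Steel strap clamp at +90 degrees (counter-clockwise from above) from the zero line, fixed to the table top: a radial bar 18 mm wide on a heel block, from 28 to 74 mm from the axis, its top 96 mm above the bench; a stud and nut stand on it 50 mm from the axis, up to 115 mm above the bench. This point: on its middle line, 60 mm from the axis, 87 mm above the bench. Meant to be pushed sideways.
- clamp_b (a point): The like strap clamp opposite, at -90 degrees from the zero line.
- casting: White plaster cottage on a 46 mm (along the zero line) by 72 mm (along the strap clamps) plinth 12.5 mm thick, in the middle of the table top, turning with it; the cottage is 34 by 34 mm and reaches to 112 mm above the bench at the ridge (chimney 118 mm). Origin in the middle of its underside, on the table's axis. Not to be touched.
- lock (a joint): Clamp lever's angle about the vertical axis at point lock_axis; rad. 0: fully slack, at its stop; grows clockwise from above as it tightens; 1.75: fully clamped, at its stop. The brake begins to grip at 1.1. At 0 the lever points 40 degrees clockwise from base's own +x, at 1.75 about 140 degrees clockwise from it. It stays where it is left; pushing it takes about 4 N at its end, 6 N when it grips.
- lock_axis (a point): Point on the clamp lever's vertical axis, 100 mm from the table's axis on base's own -y side, 55 mm above the bench; round boss of 33 mm diameter below it up to 44 mm, hub of the lever 24 mm across, set 5 mm off the axis.
- lever_end (a point): Near the outer end of the clamp lever's black round grip (15 mm thick), 60 mm from lock_axis, about 62 mm above the bench; the grip lies from 30 to 73 mm from lock_axis, its underside 50 to 55 mm above the bench.
- glue_mid (a point): Middle of a standing yellow glue bottle, 52 mm across, 165 mm tall. Bystander.
- brush_tin_mid (a point): Middle of a tin (66 mm across, 95 mm tall) of brushes that stick out to 185 mm above the bench within 33 mm of its axis. Bystander; this point 48 mm above the bench.
- sanding_block_mid (a point): Middle of a cork sanding block, 85 x 55 x 32 mm. Bystander.
- spare_casting_mid (a point): Point 25 mm up in a loose white plaster cottage on a 60 by 48 mm plinth, about 52 mm tall. Bystander.

How it is judged:
By the outcome, as a careful person would: the job done as asked, in the order asked, and still so for the second after the job is handed in, with the robot touching nothing.
It also fails if it takes over 67 s, if anything falls off the work surface, if the arm or the gripper's body presses on something with over 40 N, if the wrist force passes 120 N, or if a joint passes its speed limit or range.

## Working session

There is one attempt and no reset: what is moved stays moved. The work goes in short steps, Python scripts to look and compute and a shell command to move; the robot and the scene stay as the last step left them, time stands still between calls to the robot, and variables do not carry over. Pictures are saved under pics/ and viewed, at most 11 in all, crops included, and the job is handed in when it is done.

```bash
mkdir -p pics; cat > h.py <<'E'
import numpy as np, cv2
from plant import telemetry, viewer, models
def pix(cam,u,z):
    c=viewer.calibration(cam);T=np.array(c["T"])
    d=T[:3,:3]@np.array([(u[0]-c["cx"])/c["fx"],(u[1]-c["cy"])/c["fy"],1]);o=T[:3,3]
    return o+d*(z-o[2])/d[2]
def proj(cam,p):
    c=viewer.calibration(cam);T=np.linalg.inv(np.array(c["T"]))
    q=T[:3,:3]@np.array(p)+T[:3,3]
    return np.array([c["fx"]*q[0]/q[2]+c["cx"],c["fy"]*q[1]/q[2]+c["cy"]])
def save(cam,name):
    im=viewer.capture(cam);cv2.imwrite("pics/"+name,im[:,:,::-1]);return im
E
python3 - <<'E'
from h import *
im={c:save(c,c+"0.png") for c in("scene","top")}
Z=dict(pointer=.075,zero_mark=.075,clamp_a=.087,lock_axis=.055,lever_end=.062,casting=.1,base=.04,glue_mid=.08,brush_tin_mid=.048,sanding_block_mid=.016,spare_casting_mid=.025)
for c in("top","scene"):
  print(c,viewer.calibration(c)["T"][0:3])
  for n,z in Z.items():
    for r in models.find_in(c,n)[:2]: print(n,np.round(r["position"]),round(r["p"],2),np.round(pix(c,r["position"],z),3))
s=telemetry.get_state();print(s)
E
```

```text
top [[-0.01311742 -0.98920674  0.14593822  0.44271074]
 [-0.99958305  0.00921808 -0.02736337  0.12020307]
 [ 0.02572276 -0.14623631 -0.9889152   0.84930662]]
pointer [414. 187.] 0.86 [ 0.572 -0.053  0.075]
zero_mark [418. 182.] 0.61 [ 0.58  -0.061  0.075]
clamp_a [417. 181.] 0.64 [ 0.579 -0.056  0.087]
clamp_a [421. 180.] 0.42 [ 0.58  -0.063  0.087]
lock_axis [413. 186.] 0.96 [ 0.577 -0.057  0.055]
lock_axis [416. 183.] 0.26 [ 0.581 -0.063  0.055]
lever_end [485. 188.] 0.69 [ 0.571 -0.176  0.062]
casting [421. 180.] 0.62 [ 0.579 -0.06   0.1  ]
base [414. 184.] 0.96 [ 0.583 -0.062  0.04 ]
glue_mid [416. 280.] 0.76 [ 0.423 -0.049  0.08 ]
brush_tin_mid [343. 240.] 0.75 [0.489 0.062 0.048]
sanding_block_mid [354. 118.] 0.71 [0.708 0.036 0.016]
sanding_block_mid [345. 240.] 0.54 [0.49  0.056 0.016]
spare_casting_mid [324. 180.] 0.81 [0.594 0.091 0.025]
spare_casting_mid [412. 188.] 0.65 [ 0.579 -0.062  0.025]
scene [[ 0.5799358   0.6707619  -0.46233423  0.98461168]
 [ 0.81459007 -0.48500559  0.31813926 -0.17791477]
 [-0.01083899 -0.56111322 -0.82766809  0.83564015]]
pointer [258. 270.] 0.
[... 613 characters left out ...]
82 0.025]
{'time_s': 1.2, 'joints': array([-5.56866394e+01,  2.05456339e+01,  6.80593120e-01,  9.76422371e-04,
       -7.01355914e+01, -1.65055349e+01]), 'qd': array([-0.04864002,  0.01436767, -0.06286332,  0.08642505,  0.00698213,
        0.01747768]), 'joint_torque': array([ 8.43342186e-04, -5.82389152e+01,  2.93294227e+01,  7.00272873e+00,
        1.22817460e-02, -2.18559762e-05]), 'tcp_pos': array([ 0.20638198, -0.64264434,  0.23456213]), 'eef_rot': array([ 1.79999655e+02, -1.06010677e-03, -1.62191843e+02]), 'contact_force': array([-0.09159603, -0.2067658 ,  0.08808965]), 'moment': array([-0.03619862, -0.00552829,  0.05231815]), 'gripper_force': 0.0, 'gripper_width': 0.08772629395659448}
```

View pics/top0.png

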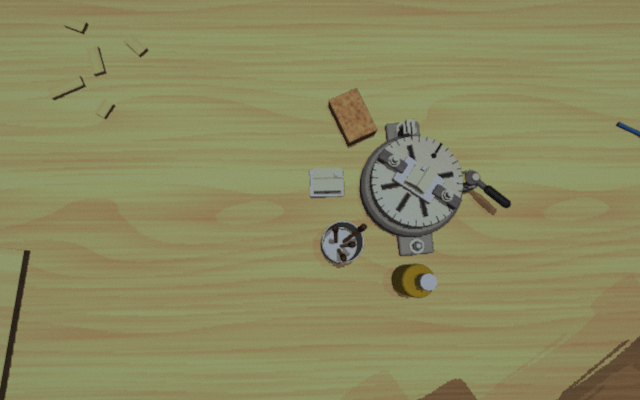

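View pics/scene0.png

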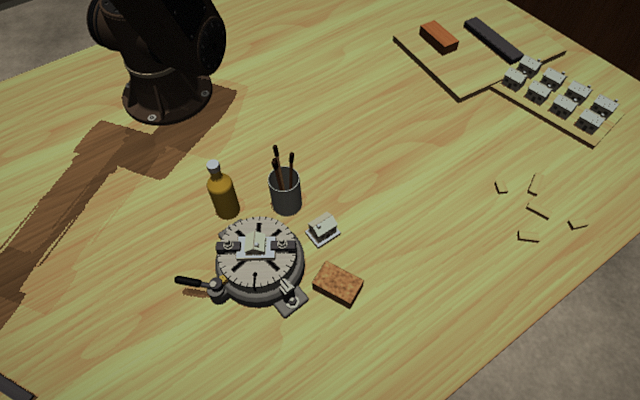

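The top picture shows the table around (415,182), with the lever pointing right and ending at (507,204). The pointer is near (405,128) and the zero line's dot near (434,155). The glue bottle is at (417,281) and the tin at (342,243). I'll enlarge it for a fit.

```bash
python3 - <<'E'
from h import *
im=cv2.imread("pics/top0.png")
cr=cv2.resize(im[110:260,345:525],None,fx=4.4,fy=4.0*1.0,interpolation=cv2.INTER_CUBIC) if 0 else cv2.resize(im[112:262,345:525],None,fx=4,fy=4,interpolation=cv2.INTER_CUBIC)
cv2.imwrite("pics/c0.png",np.clip(cr*1.6,0,255))
E
```

```text
[ WARN:0@0.414] global loadsave.cpp:1063 imwrite_ Unsupported depth image for selected encoder is fallbacked to CV_8U.
```

View pics/c0.png

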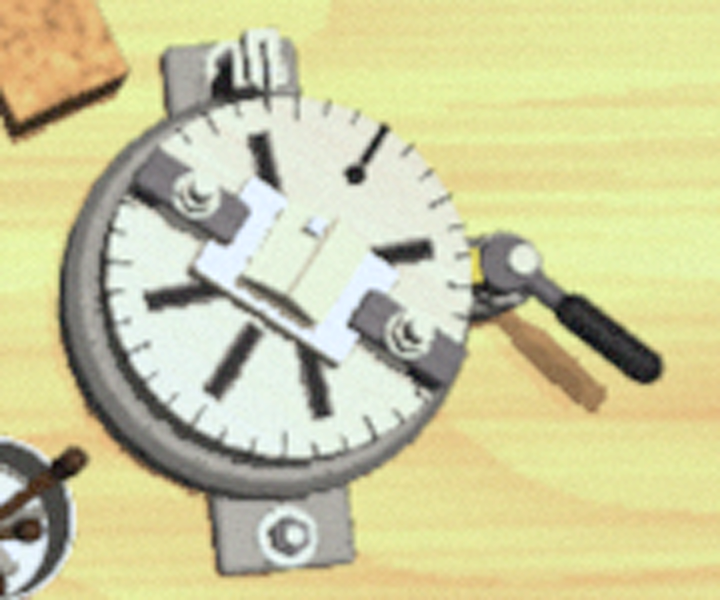

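The crop shows the disc face from u 103–472 and v 95–465. The zero line's end is at (386,127), with its dot at (356,174). The pointer tip is near (267,95). The lever runs from the hub at (522,258) to the grip end at (655,370).

```bash
python3 - <<'E'
from h import *
f=lambda u,v,z:pix("top",(345+u/4,112+v/4),z)
c=f(287.5,280,.075)
P={"c":c,"left":f(103,285,.075),"right":f(472,285,.075),"topp":f(290,95,.075),"bot":f(285,465,.075),"zero":f(386,127,.075),"dot":f(356,174,.075),"pointer":f(267,95,.075),"hub":f(522,258,.07),"end":f(655,370,.062),"grip0":f(565,305,.06),"nutA":f(195,193,.115),"nutB":f(410,333,.115),"lug+":f(231,75,.014),"lug-":f(285,540,.02)}
for k,p in P.items():
  d=(p-c)[:2];print(k,np.round(p,4),round(np.hypot(*d)*1e3,1),round(np.degrees(np.arctan2(d[1],d[0])),1))
E
```

```text
c [ 0.58  -0.059  0.075] 0.0 0.0
left [0.5785 0.0163 0.075 ] 75.3 91.1
right [ 0.5772 -0.1345  0.075 ] 75.6 -92.1
topp [ 0.6574 -0.0633  0.075 ] 77.6 -3.2
bot [ 0.5047 -0.0548  0.075 ] 75.4 176.8
zero [ 0.6436 -0.1025  0.075 ] 77.1 -34.4
dot [ 0.6239 -0.0892  0.075 ] 53.3 -34.5
pointer [ 0.6575 -0.0538  0.075 ] 77.7 3.8
hub [ 0.5892 -0.1576  0.07  ] 99.0 -84.6
end [ 0.5433 -0.213   0.062 ] 158.3 -103.4
grip0 [ 0.5711 -0.1779  0.06  ] 119.3 -94.3
nutA [ 0.6074 -0.0151  0.115 ] 51.8 58.0
nutB [ 0.5518 -0.0963  0.115 ] 46.7 -127.1
lug+ [ 0.6837 -0.0517  0.014 ] 104.0 4.0
lug- [ 0.477  -0.0659  0.02  ] 103.2 -176.2
```

```bash
R='{"grip":0.15,"travel":[-0.97,0.657,0],"spin":0}'
python3 -m handwheel '[{"grip":0.15,"travel":[-0.97,0.657,0],"spin":0},{"grip":0.15,"travel":[-0.97,0.657,0],"spin":0},{"grip":0.15,"travel":[-0.97,0.657,0],"spin":0},{"grip":0.15,"travel":[-0.97,0.657,0],"spin":0},{"grip":0.15,"travel":[-0.97,0.657,0],"spin":0},{"grip":0.15,"travel":[-0.97,0.657,0],"spin":0},{"grip":0.15,"travel":[-0.97,0.657,0],"spin":0},{"grip":0.15,"travel":[-0.97,0.657,0],"spin":0}]' 10
python3 -m handwheel '[{"grip":0.15,"travel":[-0.97,0.657,0],"spin":0},{"grip":0.15,"travel":[-0.97,0.657,0],"spin":0},{"grip":0.15,"travel":[-0.97,0.657,0],"spin":0},{"grip":0.15,"travel":[-0.97,0.657,0],"spin":0},{"grip":0.15,"travel":[-0.97,0.657,0],"spin":0},{"grip":0.15,"travel":[-0.97,0.657,0],"spin":0},{"grip":0.15,"travel":[-0.97,0.657,0],"spin":0},{"grip":0.15,"travel":[-0.97,0.657,0],"spin":0}]'
python3 -m handwheel '[{"grip":0.15,"travel":[-0.97,0.657,0],"spin":0},{"grip":0.15,"travel":[-0.97,0.657,0],"spin":0},{"grip":0.15,"travel":[-0.97,0.657,0],"spin":0}]'
python3 -m handwheel '[{"grip":0.15,"travel":[0,0,0],"spin":-1},{"grip":0.15,"travel":[0,0,0],"spin":-1},{"grip":0.15,"travel":[0,0,0],"spin":-1},{"grip":0.15,"travel":[0,0,0],"spin":-1},{"grip":0.15,"travel":[0,0,0],"spin":-1},{"grip":0.15,"travel":[0,0,0],"spin":-1},{"grip":0.15,"travel":[0,0,0],"spin":-0.4},{"grip":0.15,"travel":[0,0,0],"spin":0}]'
python3 - <<'E'
from h import *
print(telemetry.get_state()["joints"])
E
```

```text
time_s: 2.2
tcp_pos: [0.3515, -0.4574, 0.2347]
eef_rot: [-180.0, 0.0, -162.2]
contact_force: [-0.2, 0.0, -0.5]
gripper_width: 0.0374
gripper_force: 0.0
time_s: 3.2
tcp_pos: [0.496, -0.273, 0.2348]
eef_rot: [-180.0, 0.0, -162.2]
contact_force: [0.7, -1.3, -0.2]
gripper_width: 0.0373
gripper_force: 0.0
time_s: 3.58
tcp_pos: [0.5502, -0.2038, 0.2347]
eef_rot: [-180.0, 0.0, -162.2]
contact_force: [-0.1, -0.2, 0.3]
gripper_width: 0.0371
gripper_force: 0.0
time_s: 4.58
tcp_pos: [0.5496, -0.2046, 0.2346]
eef_rot: [-180.0, 0.0, -130.2]
contact_force: [0.6, -0.9, 0.4]
gripper_width: 0.0371
gripper_force: 0.0
[-1.32976368e+00  1.22679239e+01 -1.08495718e+01 -2.31558420e-03
 -6.68790344e+01 -3.89167211e+01]
```

```bash
python3 -m handwheel '[{"grip":0.15,"travel":[0,0,1],"spin":0},{"grip":0.15,"travel":[0,0,1],"spin":0},{"grip":0.15,"travel":[0,0,1],"spin":0},{"grip":0.15,"travel":[0,0,1],"spin":0},{"grip":0.15,"travel":[0,0,1],"spin":0},{"grip":0.15,"travel":[0,0,0.6],"spin":0},{"grip":0.15,"travel":[0,0,0],"spin":0}]'
python3 - <<'E'
from h import *
im=save("top","d.png");im2=save("scene","d2.png")
a=cv2.resize(im[112:262,395:525],None,fx=3,fy=3,interpolation=cv2.INTER_CUBIC);b=cv2.resize(im2[200:350,140:270],None,fx=3,fy=3,interpolation=cv2.INTER_CUBIC)
cv2.imwrite("pics/d3.png",np.clip(np.hstack([a,b])[:,:,::-1]*1.6,0,255).astype(np.uint8))
E
```

```text
time_s: 5.45
tcp_pos: [0.5491, -0.2046, 0.0937]
eef_rot: [179.9, -0.1, -130.2]
contact_force: [-0.4, 0.5, 0.1]
gripper_width: 0.0373
gripper_force: 0.0
```

View pics/d3.png

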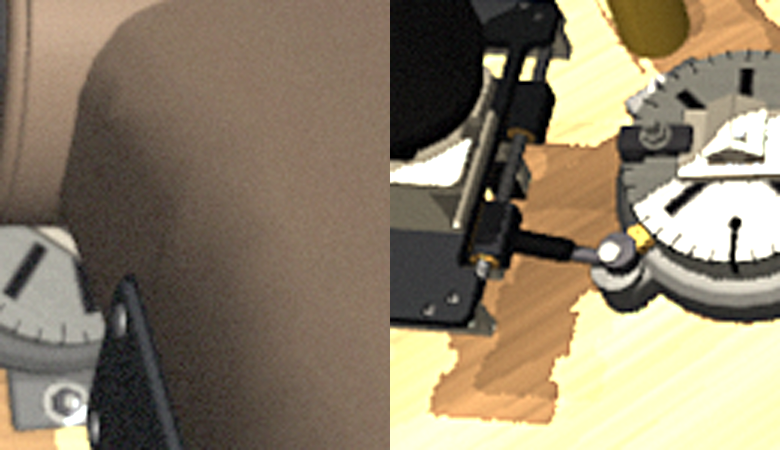

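```bash
python3 - <<'E'
from h import *
for n,p in dict(hub=(.589,-.158,.07),g0=(.571,-.178,.06),mid=(.5495,-.2055,.062),tcp=(.5491,-.2046,.0857)).items():
  u=proj("scene",p);print(n,u,(u-[140,200])*3+[390,0])
u=np.array([-.6455,-.764]);y=np.array([.764,-.6455])
for s in(1,-1):
  for zz in(.0857,.056):
    q=np.array([.5491,-.2046])+s*y*.0187
    print(s,zz,(proj("scene",(*q,zz))-[140,200])*3+[390,0])
E
```

```text
hub [211.60458201 281.82495004] [604.81374602 245.47485012]
g0 [198.57947337 282.53626742] [565.73842011 247.60880225]
mid [179.62092949 281.38964157] [508.86278846 244.1689247 ]
tcp [176.36233288 275.61301087] [499.08699863 226.83903261]
1 0.0857 [490.72662598 255.89607629]
1 0.056 [504.64155544 275.27063516]
-1 0.0857 [507.2354121  198.51866746]
-1 0.056 [520.32955617 219.07834745]
```

The scene view matches the projected positions: the lever lies between the two fingers. I'll lower the gripper around it, narrow the fingers and start swinging.

```bash
python3 -m handwheel '[{"grip":0.15,"travel":[0,0,0.6],"spin":0},{"grip":0.15,"travel":[0,0,0.6],"spin":0},{"grip":0.45,"travel":[0,0,0],"spin":0},{"grip":0.45,"travel":[0,0,0],"spin":0}]'
python3 -m handwheel '[{"grip":0.45,"travel":[-0.009,-0.209,0],"spin":-1},{"grip":0.45,"travel":[-0.009,-0.209,0],"spin":-1},{"grip":0.45,"travel":[-0.009,-0.209,0],"spin":-1},{"grip":0.45,"travel":[-0.009,-0.209,0],"spin":-1}]'
```

```text
time_s: 6.05
tcp_pos: [0.5497, -0.2047, 0.0644]
eef_rot: [180.0, -0.0, -130.2]
contact_force: [0.4, 0.4, 0.9]
gripper_width: 0.0257
gripper_force: 0.0
time_s: 6.55
tcp_pos: [0.5663, -0.2146, 0.0646]
eef_rot: [179.8, 0.0, -110.1]
contact_force: [-3.4, 2.6, 1.8]
gripper_width: 0.0243
gripper_force: 2.6
```

Contact is about 4 N, as expected, so I'll keep going.

```bash
python3 -m handwheel '[{"grip":0.45,"travel":[-0.009,-0.209,0],"spin":-1},{"grip":0.45,"travel":[-0.009,-0.209,0],"spin":-1},{"grip":0.45,"travel":[-0.009,-0.209,0],"spin":-1},{"grip":0.45,"travel":[-0.009,-0.209,0],"spin":-1},{"grip":0.45,"travel":[-0.009,-0.209,0],"spin":-1},{"grip":0.45,"travel":[-0.009,-0.209,0],"spin":-1},{"grip":0.45,"travel":[-0.009,-0.209,0],"spin":-1}]'
python3 -m handwheel '[{"grip":0.45,"travel":[-0.009,-0.209,0],"spin":-1},{"grip":0.45,"travel":[-0.009,-0.209,0],"spin":-1},{"grip":0.45,"travel":[-0.009,-0.209,0],"spin":-1},{"grip":0.45,"travel":[-0.009,-0.209,0],"spin":-1},{"grip":0.45,"travel":[-0.009,-0.209,0],"spin":-1},{"grip":0.45,"travel":[-0.009,-0.209,0],"spin":-1},{"grip":0.45,"travel":[0,0,0],"spin":0}]'
```

```text
time_s: 7.42
tcp_pos: [0.6026, -0.2175, 0.0648]
eef_rot: [179.9, -0.0, -75.0]
contact_force: [-3.5, -2.9, 0.0]
gripper_width: 0.0242
gripper_force: 2.1
time_s: 8.3
tcp_pos: [0.6308, -0.2019, 0.065]
eef_rot: [180.0, -0.0, -45.2]
contact_force: [-1.3, -2.0, -0.1]
gripper_width: 0.0243
gripper_force: 1.0
```

```bash
python3 -m handwheel '[{"grip":0.45,"travel":[-0.009,-0.209,0],"spin":-1},{"grip":0.45,"travel":[-0.009,-0.209,0],"spin":-1},{"grip":0.45,"travel":[0,-0.1,0],"spin":-0.4},{"grip":0.45,"travel":[0,0,0],"spin":0}]'
python3 -m handwheel '[{"grip":0.45,"travel":[0,-0.1,0],"spin":-0.4},{"grip":0.45,"travel":[0,0,0],"spin":0}]'
```

```text
time_s: 8.8
tcp_pos: [0.6391, -0.1915, 0.0649]
eef_rot: [-180.0, -0.0, -33.3]
contact_force: [-0.7, -2.3, -0.7]
gripper_width: 0.0239
gripper_force: 1.3
time_s: 9.05
tcp_pos: [0.6401, -0.1897, 0.0648]
eef_rot: [180.0, -0.0, -31.2]
contact_force: [-0.6, -5.8, 1.8]
gripper_width: 0.0243
gripper_force: 2.6
```

```bash
python3 -m handwheel '[{"grip":0.45,"travel":[0,-0.1,0],"spin":-0.4},{"grip":0.45,"travel":[0,0,0],"spin":0}]'

```

```text
time_s: 9.3
tcp_pos: [0.6399, -0.1892, 0.0647]
eef_rot: [179.8, 0.1, -29.2]
contact_force: [-4.3, -13.8, 3.3]
gripper_width: 0.0242
gripper_force: 6.8
```

The lever is at its slack stop. I'll back off, lift, turn, and go over clamp B (the strap nearest the robot).

```bash
python3 -m handwheel '[{"grip":0.1,"travel":[0,0.2,0],"spin":0},{"grip":0.1,"travel":[0,0,0],"spin":0},{"grip":0.1,"travel":[0,0,-1],"spin":0},{"grip":-0.27,"travel":[0,0,-1],"spin":0},{"grip":-0.27,"travel":[0,0,-1],"spin":0},{"grip":-0.27,"travel":[0,0,-1],"spin":0.5}]'
python3 -m handwheel '[{"grip":-0.27,"travel":[0,0,0],"spin":1},{"grip":-0.27,"travel":[0,0,0],"spin":1},{"grip":-0.27,"travel":[0,0,0],"spin":1},{"grip":-0.27,"travel":[0,0,0],"spin":1},{"grip":-0.27,"travel":[0,0,0],"spin":1},{"grip":-0.27,"travel":[0,0,0],"spin":1},{"grip":-0.27,"travel":[0,0,0],"spin":1},{"grip":-0.27,"travel":[0,0,0],"spin":1}]'
python3 -m handwheel '[{"grip":-0.27,"travel":[0,0,0],"spin":1},{"grip":-0.27,"travel":[0,0,0],"spin":1},{"grip":-0.27,"travel":[0,0,0],"spin":1},{"grip":-0.27,"travel":[0,0,0],"spin":1},{"grip":-0.27,"travel":[0,0,0],"spin":1},{"grip":-0.27,"travel":[0,0,0],"spin":1},{"grip":-0.27,"travel":[0,0,0],"spin":1},{"grip":-0.27,"travel":[0,0,0],"spin":1}]'
python3 -m handwheel '[{"grip":-0.27,"travel":[0,0,0],"spin":1},{"grip":-0.27,"travel":[0,0,0],"spin":1},{"grip":-0.27,"travel":[0,0,0],"spin":0.46},{"grip":-0.27,"travel":[0,0,0],"spin":0}]'
python3 - <<'E'
from h import *
print(proj("top",(.423,-.049,.165)))
s=telemetry.get_state()
t=np.array([.557,-.118])-s["tcp_pos"][:2];w=np.radians(s["eef_rot"][2])
print(s["eef_rot"][2],t@[np.cos(w),np.sin(w)]/.025,t@[np.sin(w),-np.cos(w)]/.025)
im=save("scene","e.png")
cv2.imwrite("pics/e1.png",np.clip(cv2.resize(im[190:340,130:330],None,fx=4,fy=4,interpolation=cv2.INTER_CUBIC)[:,:,::-1]*1.3,0,255).astype(np.uint8))
E
```

```text
time_s: 10.05
tcp_pos: [0.6392, -0.1906, 0.1653]
eef_rot: [-180.0, 0.0, -31.7]
contact_force: [0.2, -0.1, -0.7]
gripper_width: 0.0548
gripper_force: 0.0
time_s: 11.05
tcp_pos: [0.6392, -0.1906, 0.1644]
eef_rot: [-180.0, 0.0, -71.8]
contact_force: [0.4, -0.4, -0.0]
gripper_width: 0.0554
gripper_force: 0.0
time_s: 12.05
tcp_pos: [0.6392, -0.1906, 0.1644]
eef_rot: [180.0, 0.0, -111.8]
contact_force: [0.0, -0.3, -0.2]
gripper_width: 0.0558
gripper_force: 0.0
time_s: 12.55
tcp_pos: [0.6392, -0.1907, 0.1644]
eef_rot: [180.0, 0.0, -123.9]
contact_force: [-0.3, -0.5, 0.3]
gripper_width: 0.0558
gripper_force: 0.0
[428.84205226 281.38532197]
-123.94309551232804 -0.5786237743736328 4.350869703645359
```

View pics/e1.png

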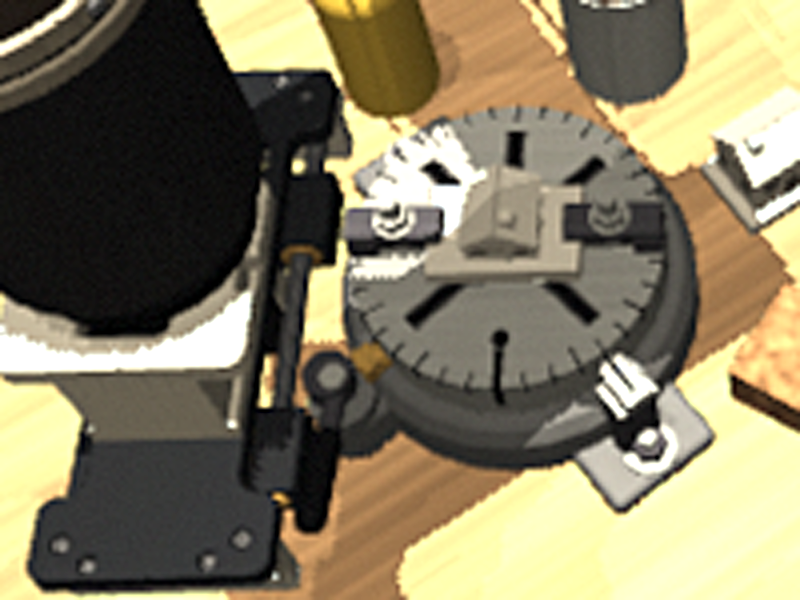

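The view shows the lever pointing down the picture, in its slack position. Clamp B is at (390,225), the zero line at (500,370) and the pointer at (620,385). The glue cap also projects where it's seen. I'll go over clamp B and lower the fingers around it.

```bash
python3 -m handwheel '[{"grip":-0.27,"travel":[-0.12,0.87,0],"spin":0},{"grip":-0.27,"travel":[-0.12,0.87,0],"spin":0},{"grip":-0.27,"travel":[-0.12,0.87,0],"spin":0},{"grip":-0.27,"travel":[-0.12,0.87,0],"spin":0},{"grip":-0.27,"travel":[-0.1,0.87,0],"spin":0},{"grip":-0.27,"travel":[0,0,0.8],"spin":0},{"grip":-0.27,"travel":[0,0,0.3],"spin":0},{"grip":-0.27,"travel":[0,0,0],"spin":0}]'
python3 - <<'E'
from h import *
s=telemetry.get_state();print(s["tcp_pos"])
im=save("scene","f.png")
cv2.imwrite("pics/f1.png",np.clip(cv2.resize(im[170:320,130:330],None,fx=4,fy=4,interpolation=cv2.INTER_CUBIC)[:,:,::-1]*1.3,0,255).astype(np.uint8))
E
```

```text
time_s: 13.6
tcp_pos: [0.5568, -0.1187, 0.1366]
eef_rot: [179.9, -0.0, -124.0]
contact_force: [0.9, -0.9, -0.3]
gripper_width: 0.0557
gripper_force: 0.0
[ 0.55679113 -0.11873767  0.13662007]
```

View pics/f1.png

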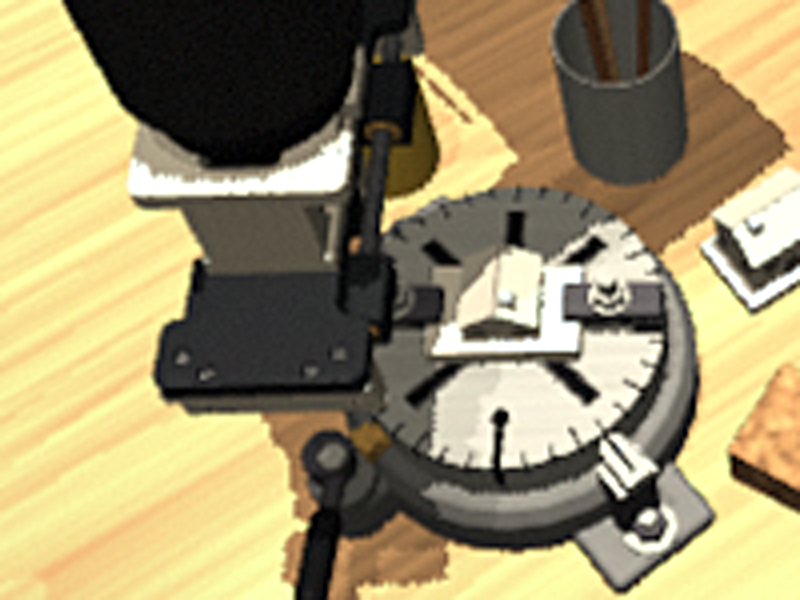

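The finger tips are hidden, but the gripper stands over clamp B (visible at (410,300)) as computed. I'll lower it gently and watch the force.

```bash
python3 -m handwheel '[{"grip":-0.27,"travel":[0,0,0.5],"spin":0},{"grip":-0.27,"travel":[0,0,0.5],"spin":0},{"grip":-0.27,"travel":[0,0,0.4],"spin":0},{"grip":-0.27,"travel":[0,0,0],"spin":0}]'

```

```text
time_s: 14.15
tcp_pos: [0.5562, -0.1188, 0.1008]
eef_rot: [179.9, -0.1, -124.0]
contact_force: [-0.4, 0.3, 0.1]
gripper_width: 0.0554
gripper_force: 0.0
```

```bash
python3 -m handwheel '[{"grip":-0.27,"travel":[0,0,0.4],"spin":0},{"grip":-0.27,"travel":[-0.055,-0.219,0],"spin":-1},{"grip":-0.27,"travel":[-0.055,-0.219,0],"spin":-1},{"grip":-0.27,"travel":[0,0,0],"spin":0}]'
python3 -m handwheel '[{"grip":-0.27,"travel":[-0.055,-0.219,0],"spin":-1},{"grip":-0.27,"travel":[-0.055,-0.219,0],"spin":-1},{"grip":-0.27,"travel":[-0.055,-0.219,0],"spin":-1},{"grip":-0.27,"travel":[-0.055,-0.219,0],"spin":-1},{"grip":-0.27,"travel":[0,0,0],"spin":0}]'
python3 - <<'E'
from h import *
im=save("scene","g.png")
cv2.imwrite("pics/g1.png",np.clip(cv2.resize(im[200:320,190:330],None,fx=5,fy=5,interpolation=cv2.INTER_CUBIC)[:,:,::-1]*1.3,0,255).astype(np.uint8))
# angle of points on the face by scene: predicted pixels of rim marks per angle, and pointer
for a in(-34,0,4,8): print(a,(proj("scene",(.581+.0755*np.cos(np.radians(a)),-.0592+.0755*np.sin(np.radians(a)),.075))-[190,200])*5)
E
```

```text
time_s: 14.65
tcp_pos: [0.5675, -0.122, 0.0915]
eef_rot: [180.0, -0.0, -114.0]
contact_force: [-0.9, 0.2, -1.1]
gripper_width: 0.0552
gripper_force: 0.3
time_s: 15.28
tcp_pos: [0.5897, -0.1231, 0.0917]
eef_rot: [180.0, -0.0, -94.1]
contact_force: [-1.6, -0.3, -1.0]
gripper_width: 0.0558
gripper_force: 0.7
-34 [315.94186182 432.75458932]
0 [434.40715572 396.15594611]
4 [446.3991531  387.92230954]
8 [457.7409525  379.00637079]
```

View pics/g1.png

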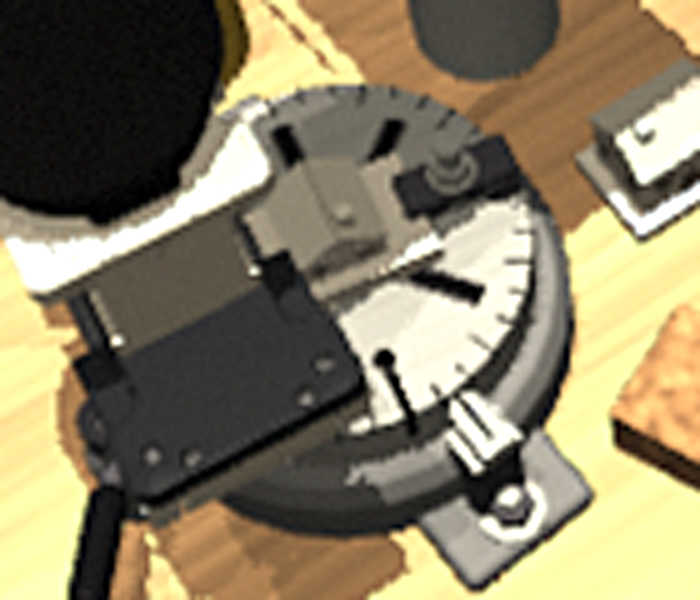

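The table has turned. The zero line's end is now at (414,430) and the pointer tip near (457,400), about 13° to go. I'll push about 11° and then look closely.

```bash
python3 -m handwheel '[{"grip":-0.27,"travel":[-0.055,-0.219,0],"spin":-1},{"grip":-0.27,"travel":[-0.055,-0.219,0],"spin":-1},{"grip":-0.27,"travel":[-0.01,-0.044,0],"spin":-0.2},{"grip":-0.27,"travel":[0,0,0],"spin":0},{"grip":-0.27,"travel":[0,0.15,0],"spin":0},{"grip":-0.27,"travel":[0,0,0],"spin":0}]'
python3 - <<'E'
from h import *
s=save("scene","hs.png");t=save("top","ht.png")
f=lambda i,x,y,w,h,k:cv2.resize(i[y:y+h,x:x+w],None,fx=k,fy=k,interpolation=cv2.INTER_CUBIC)
o=np.hstack([f(s,250,250,50,60,8),f(t,380,110,50,60,8)])
cv2.imwrite("pics/h1.png",np.clip(o[:,:,::-1]*1.3,0,255).astype(np.uint8))
for a in(-4,0,4,8): print(a,(proj("scene",(.581+.0755*np.cos(np.radians(a)),-.0592+.0755*np.sin(np.radians(a)),.075))-[250,250])*8)
print((proj("scene",(.581,-.0592,.075))-[250,250])*8)
E
```

```text
time_s: 16.08
tcp_pos: [0.5994, -0.1206, 0.0928]
eef_rot: [-179.9, -0.0, -83.0]
contact_force: [0.6, -0.4, -0.0]
gripper_width: 0.0553
gripper_force: 0.0
-4 [194.92265955 245.85221636]
0 [215.05144915 233.84951377]
4 [234.23864496 220.67569526]
8 [252.38552399 206.41019327]
[45.49645751 -6.86976069]
```

View pics/h1.png

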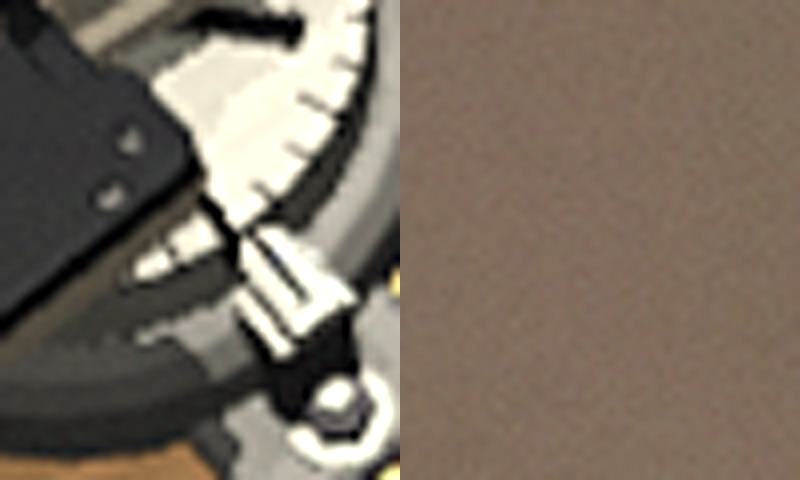

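The scene view shows the zero line's end at about (235,240), right at the pointer's edge, and the arm hides the top view. I'll lift and clear away for an exact look from above.

```bash
python3 -m handwheel '[{"grip":-0.27,"travel":[0,0,-1],"spin":0},{"grip":-0.27,"travel":[0,0,-1],"spin":0},{"grip":-0.27,"travel":[0,0,-1],"spin":0},{"grip":-0.27,"travel":[1,0,0],"spin":0},{"grip":-0.27,"travel":[1,0,0],"spin":0},{"grip":-0.27,"travel":[1,0,0],"spin":0},{"grip":-0.27,"travel":[1,0,0],"spin":0},{"grip":-0.27,"travel":[1,0,0],"spin":0}]'
python3 -m handwheel '[{"grip":-0.27,"travel":[1,0,0],"spin":0},{"grip":-0.27,"travel":[1,0,0],"spin":0},{"grip":-0.27,"travel":[1,0,0],"spin":0},{"grip":-0.27,"travel":[1,0,0],"spin":0},{"grip":-0.27,"travel":[1,0,0],"spin":0},{"grip":-0.27,"travel":[1,0,0],"spin":0},{"grip":-0.27,"travel":[1,0,0],"spin":0},{"grip":-0.27,"travel":[0,0,0],"spin":0}]'
python3 - <<'E'
from h import *
ims=[viewer.capture("top").astype(float) for _ in range(4)]
t=np.mean(ims,0).astype(np.uint8);cv2.imwrite("pics/it.png",t[:,:,::-1])
s=save("scene","is.png")
f=lambda i,x,y,w,h,k:cv2.resize(i[y:y+h,x:x+w],None,fx=k,fy=k,interpolation=cv2.INTER_CUBIC)
o=np.hstack([f(s,250,245,50,60,8),f(t,387,118,50,60,8)])
cv2.imwrite("pics/i1.png",np.clip(o[:,:,::-1]*1.3,0,255).astype(np.uint8))
E
```

```text
time_s: 17.18
tcp_pos: [0.6143, -0.2455, 0.1673]
eef_rot: [-179.9, -0.0, -83.0]
contact_force: [-0.6, -0.2, 0.3]
gripper_width: 0.0558
gripper_force: 0.0
time_s: 18.18
tcp_pos: [0.6347, -0.4208, 0.1662]
eef_rot: [180.0, 0.0, -83.1]
contact_force: [-0.3, 1.1, 0.0]
gripper_width: 0.0554
gripper_force: 0.0
```

View pics/i1.png

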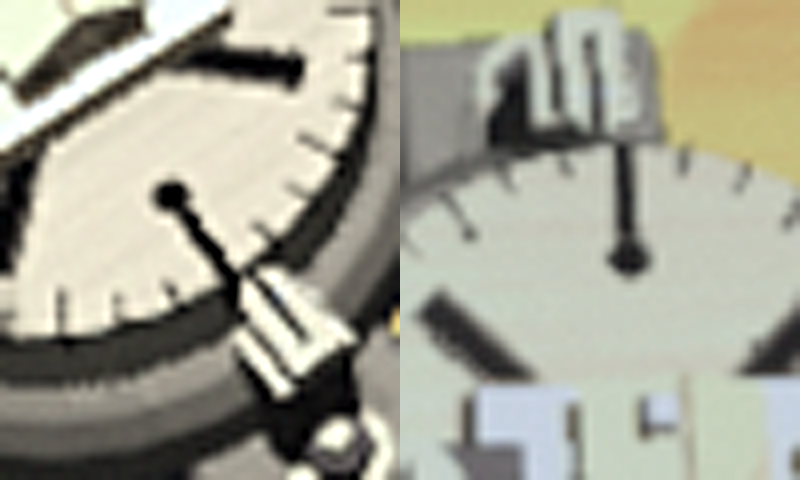

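Top (right half): the zero line's end is at (625,145) and the pointer's dark line at (601,130), so about 4° CCW is still needed. Next I'll get sub-pixel numbers.

```bash
cat > m.py <<'E'
from h import *
import sys
g=cv2.cvtColor(cv2.imread(sys.argv[1]),cv2.COLOR_BGR2GRAY).astype(float)
C=np.array([.581,-.0592])
def dark(r,a0,a1,z=.075):
    a=np.radians(np.arange(a0,a1,.1))
    uv=np.float32([proj("top",(C[0]+r*np.cos(t),C[1]+r*np.sin(t),z)) for t in a])
    v=cv2.remap(g.astype(np.float32),uv[None,:,0],uv[None,:,1],cv2.INTER_LINEAR)[0]
    w=np.clip(np.percentile(v,70)-v-10,0,None)
    i=np.argmin(v);s=slice(max(0,i-25),i+25)
    return round(float(np.degrees((a[s]*w[s]).sum()/w[s].sum())),2)
lo,hi=float(sys.argv[2]),float(sys.argv[3])
print("zero",[(int(r*1e3),dark(r,lo,hi)) for r in(.060,.063,.066,.069,.072)])
print("ptr",[(int(r*1e3),dark(r,0.5,7)) for r in(.078,.081,.084,.087,.09)])
E
python3 m.py pics/it.png -7 5
```

```text
zero [(60, 0.94), (63, 0.86), (66, 0.72), (69, 0.7), (72, 0.87)]
ptr [(78, 5.84), (81, 4.84), (84, 4.16), (87, 3.98), (90, 3.85)]
```

```bash
python3 -m handwheel '[{"grip":-0.27,"travel":[-1,0,0],"spin":0},{"grip":-0.27,"travel":[-1,0,0],"spin":0},{"grip":-0.27,"travel":[-1,0,0],"spin":0},{"grip":-0.27,"travel":[-1,0,0],"spin":0},{"grip":-0.27,"travel":[-1,0,0],"spin":0},{"grip":-0.27,"travel":[-1,0,0],"spin":0},{"grip":-0.27,"travel":[-1,0,0],"spin":0},{"grip":-0.27,"travel":[-1,0,0],"spin":0}]'
python3 -m handwheel '[{"grip":-0.27,"travel":[-1,0,0],"spin":0},{"grip":-0.27,"travel":[-1,0,0],"spin":0},{"grip":-0.27,"travel":[-1,0,0],"spin":0},{"grip":-0.27,"travel":[-1,0,0],"spin":0},{"grip":-0.27,"travel":[0,0,0],"spin":0},{"grip":-0.27,"travel":[0,0,1],"spin":0},{"grip":-0.27,"travel":[0,0,1],"spin":0},{"grip":-0.27,"travel":[0,0,0],"spin":0}]'
python3 -m handwheel '[{"grip":-0.27,"travel":[0,0,0.5],"spin":0},{"grip":-0.27,"travel":[0,0,0.5],"spin":0},{"grip":-0.27,"travel":[0,0,0],"spin":0}]'
```

```text
time_s: 19.42
tcp_pos: [0.6104, -0.2183, 0.1671]
eef_rot: [-180.0, 0.0, -83.0]
contact_force: [0.1, 0.4, 0.3]
gripper_width: 0.0558
gripper_force: 0.0
time_s: 20.42
tcp_pos: [0.5971, -0.1209, 0.1153]
eef_rot: [179.8, 0.0, -83.0]
contact_force: [-0.4, 0.6, -0.9]
gripper_width: 0.0555
gripper_force: 0.0
time_s: 20.8
tcp_pos: [0.5978, -0.1207, 0.091]
eef_rot: [179.9, 0.0, -83.0]
contact_force: [0.1, 0.2, -0.2]
gripper_width: 0.0557
gripper_force: 0.0
```

```bash
python3 -m handwheel '[{"grip":-0.27,"travel":[0,-0.15,0],"spin":0},{"grip":-0.27,"travel":[-0.02,-0.08,0],"spin":-0.36},{"grip":-0.27,"travel":[-0.018,-0.07,0],"spin":-0.32},{"grip":-0.27,"travel":[0,0,0],"spin":0},{"grip":-0.27,"travel":[0,0,0],"spin":0}]'
python3 -m handwheel '[{"grip":-0.27,"travel":[0,0.15,0],"spin":0},{"grip":-0.27,"travel":[0,0,0],"spin":0},{"grip":-0.27,"travel":[0,0,-1],"spin":0},{"grip":-0.27,"travel":[0,0,-1],"spin":0},{"grip":-0.27,"travel":[0,0,-1],"spin":0},{"grip":-0.27,"travel":[1,0,0],"spin":0},{"grip":-0.27,"travel":[1,0,0],"spin":0},{"grip":-0.27,"travel":[1,0,0],"spin":0}]'
python3 -m handwheel '[{"grip":-0.27,"travel":[1,0,0],"spin":0},{"grip":-0.27,"travel":[1,0,0],"spin":0},{"grip":-0.27,"travel":[1,0,0],"spin":0},{"grip":-0.27,"travel":[1,0,0],"spin":0},{"grip":-0.27,"travel":[1,0,0],"spin":0},{"grip":-0.27,"travel":[1,0,0],"spin":0},{"grip":-0.27,"travel":[1,0,0],"spin":0},{"grip":-0.27,"travel":[0,0,0],"spin":0}]'
python3 - <<'E'
from h import *
t=np.mean([viewer.capture("top").astype(float) for _ in range(4)],0).astype(np.uint8);cv2.imwrite("pics/jt.png",t[:,:,::-1])
s=save("scene","js.png")
f=lambda i,x,y,w,h,k:cv2.resize(i[y:y+h,x:x+w],None,fx=k,fy=k,interpolation=cv2.INTER_CUBIC)
o=np.hstack([f(s,250,245,50,60,8),f(t,387,118,50,60,8)])
cv2.imwrite("pics/j1.png",np.clip(o[:,:,::-1]*1.3,0,255).astype(np.uint8))
E
python3 m.py pics/jt.png -1 9
```

```text
time_s: 21.42
tcp_pos: [0.605, -0.1191, 0.0921]
eef_rot: [179.9, -0.0, -79.6]
contact_force: [-5.0, -2.2, 1.4]
gripper_width: 0.0559
gripper_force: 2.5
time_s: 22.42
tcp_pos: [0.6166, -0.1936, 0.1676]
eef_rot: [-179.9, -0.0, -79.6]
contact_force: [0.2, 0.4, -0.4]
gripper_width: 0.0558
gripper_force: 0.0
time_s: 23.42
tcp_pos: [0.6472, -0.3677, 0.1663]
eef_rot: [180.0, 0.0, -79.7]
contact_force: [-0.3, 0.5, -0.2]
gripper_width: 0.0556
gripper_force: 0.0
zero [(60, 4.12), (63, 4.44), (66, 4.2), (69, 4.18), (72, 4.24)]
ptr [(78, 5.39), (81, 4.8), (84, 4.16), (87, 4.01), (90, 3.83)]
```

View pics/j1.png

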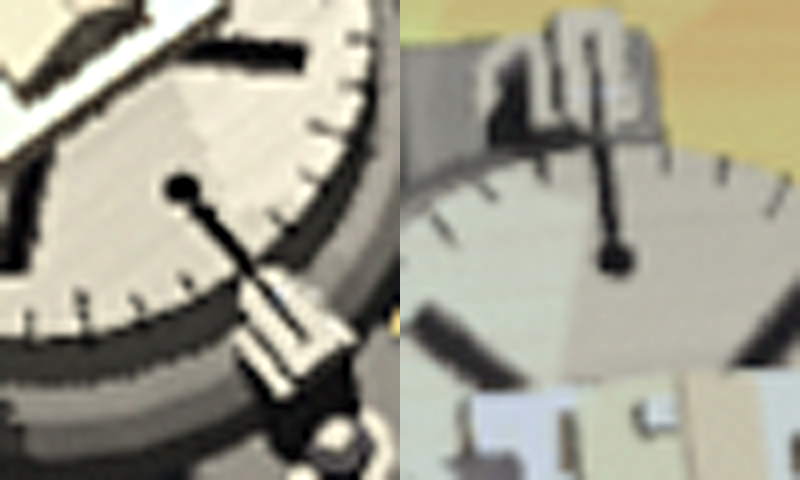

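Both views now show the zero line running straight into the pointer's line (4.2° against about 4.1°). I'll go back over the lever.

```bash
python3 -m handwheel '[{"grip":0.15,"travel":[0,0,0],"spin":-1},{"grip":0.15,"travel":[0,0,0],"spin":-1},{"grip":0.15,"travel":[0,0,0],"spin":-1},{"grip":0.15,"travel":[0,0,0],"spin":-1},{"grip":0.15,"travel":[0,0,0],"spin":-1},{"grip":0.15,"travel":[0,0,0],"spin":-1},{"grip":0.15,"travel":[0,0,0],"spin":-1},{"grip":0.15,"travel":[0,0,0],"spin":-1}]'
python3 -m handwheel '[{"grip":0.15,"travel":[0,0,0],"spin":-0.74},{"grip":0.15,"travel":[-0.74,-0.9,0],"spin":0},{"grip":0.15,"travel":[-0.74,-0.9,0],"spin":0},{"grip":0.15,"travel":[-0.74,-0.9,0],"spin":0},{"grip":0.15,"travel":[-0.74,-0.9,0],"spin":0},{"grip":0.15,"travel":[-0.74,-0.9,0],"spin":0},{"grip":0.15,"travel":[-0.73,-0.88,0],"spin":0},{"grip":0.15,"travel":[0,0,0],"spin":0}]'
```

```text
time_s: 24.68
tcp_pos: [0.6475, -0.3645, 0.1675]
eef_rot: [-180.0, -0.0, -39.4]
contact_force: [0.3, -0.6, -0.4]
gripper_width: 0.0377
gripper_force: 0.0
time_s: 25.68
tcp_pos: [0.6366, -0.1891, 0.1678]
eef_rot: [-180.0, -0.0, -35.7]
contact_force: [0.7, -0.4, -0.2]
gripper_width: 0.0372
gripper_force: 0.0
```

```bash
python3 -m handwheel '[{"grip":0.15,"travel":[0.1,0.16,1],"spin":0},{"grip":0.15,"travel":[0,0,1],"spin":0},{"grip":0.15,"travel":[0,0,1],"spin":0},{"grip":0.15,"travel":[0,0,0.6],"spin":0},{"grip":0.15,"travel":[0,0,0.5],"spin":0},{"grip":0.15,"travel":[0,0,0],"spin":0},{"grip":0.45,"travel":[0,0,0],"spin":0},{"grip":0.45,"travel":[0,0,0],"spin":0}]'
python3 -m handwheel '[{"grip":0.45,"travel":[-0.009,0.209,0],"spin":1},{"grip":0.45,"travel":[-0.009,0.209,0],"spin":1},{"grip":0.45,"travel":[-0.009,0.209,0],"spin":1},{"grip":0.45,"travel":[-0.009,0.209,0],"spin":1}]'
```

```text
time_s: 26.68
tcp_pos: [0.6366, -0.1961, 0.0655]
eef_rot: [-180.0, -0.1, -35.9]
contact_force: [-0.0, -0.3, 0.5]
gripper_width: 0.0257
gripper_force: 0.0
time_s: 27.18
tcp_pos: [0.6219, -0.21, 0.0654]
eef_rot: [-179.9, -0.0, -56.0]
contact_force: [1.7, 3.9, -0.1]
gripper_width: 0.0241
gripper_force: 1.5
```

```bash
python3 -m handwheel '[{"grip":0.45,"travel":[-0.009,0.209,0],"spin":1},{"grip":0.45,"travel":[-0.009,0.209,0],"spin":1},{"grip":0.45,"travel":[-0.009,0.209,0],"spin":1},{"grip":0.45,"travel":[-0.009,0.209,0],"spin":1},{"grip":0.45,"travel":[-0.009,0.209,0],"spin":1},{"grip":0.45,"travel":[-0.009,0.209,0],"spin":1},{"grip":0.45,"travel":[-0.009,0.209,0],"spin":1},{"grip":0.45,"travel":[-0.009,0.209,0],"spin":1}]'
python3 -m handwheel '[{"grip":0.45,"travel":[-0.009,0.209,0],"spin":1},{"grip":0.45,"travel":[-0.009,0.209,0],"spin":1},{"grip":0.45,"travel":[-0.009,0.209,0],"spin":1},{"grip":0.45,"travel":[-0.009,0.209,0],"spin":1},{"grip":0.45,"travel":[-0.009,0.209,0],"spin":1},{"grip":0.45,"travel":[-0.009,0.209,0],"spin":1},{"grip":0.45,"travel":[0,0,0],"spin":0}]'
```

```text
time_s: 28.18
tcp_pos: [0.5832, -0.2203, 0.0657]
eef_rot: [-179.8, 0.0, -96.0]
contact_force: [2.9, 2.4, -0.6]
gripper_width: 0.0241
gripper_force: 1.6
time_s: 29.05
tcp_pos: [0.5545, -0.2097, 0.0658]
eef_rot: [-179.8, 0.1, -125.9]
contact_force: [4.7, -1.6, -2.7]
gripper_width: 0.024
gripper_force: 2.2
```

```bash
python3 -m handwheel '[{"grip":0.45,"travel":[-0.009,0.209,0],"spin":1},{"grip":0.45,"travel":[-0.009,0.209,0],"spin":1},{"grip":0.45,"travel":[0,0.1,0],"spin":0.4},{"grip":0.45,"travel":[0,0,0],"spin":0}]'
python3 -m handwheel '[{"grip":0.45,"travel":[0,0.1,0],"spin":0.4},{"grip":0.45,"travel":[0,0,0],"spin":0}]'
python3 -m handwheel '[{"grip":0.45,"travel":[0,0.1,0],"spin":0.4},{"grip":0.45,"travel":[0,0,0],"spin":0}]'
```

```text
time_s: 29.55
tcp_pos: [0.5448, -0.2013, 0.0657]
eef_rot: [-179.8, 0.1, -137.8]
contact_force: [4.8, -2.6, -2.2]
gripper_width: 0.0241
gripper_force: 2.6
time_s: 29.8
tcp_pos: [0.543, -0.1995, 0.0657]
eef_rot: [-179.8, 0.1, -139.8]
contact_force: [4.6, -2.4, -2.2]
gripper_width: 0.0244
gripper_force: 2.3
time_s: 30.05
tcp_pos: [0.5421, -0.1981, 0.0658]
eef_rot: [-179.7, 0.2, -141.8]
contact_force: [6.7, -6.7, -4.8]
gripper_width: 0.0238
gripper_force: 4.4
```

```bash
python3 -m handwheel '[{"grip":0.45,"travel":[0,0.1,0],"spin":0.2},{"grip":0.45,"travel":[0,0,0],"spin":0}]'
python3 -m handwheel '[{"grip":0.45,"travel":[0,0.08,0],"spin":0},{"grip":0.45,"travel":[0,0,0],"spin":0}]'
```

```text
time_s: 30.3
tcp_pos: [0.5421, -0.1974, 0.0662]
eef_rot: [-179.6, 0.2, -142.8]
contact_force: [11.0, -16.2, -9.2]
gripper_width: 0.0245
gripper_force: 9.8
time_s: 30.55
tcp_pos: [0.541, -0.196, 0.0661]
eef_rot: [-179.6, 0.2, -142.8]
contact_force: [10.3, -16.4, -10.2]
gripper_width: 0.0283
gripper_force: 10.0
```

The lever is hard on its stop. I'll release, lift, clear away and check.

```bash
python3 -m handwheel '[{"grip":0.1,"travel":[0,-0.3,0],"spin":0},{"grip":0.1,"travel":[0,0,0],"spin":0},{"grip":0.1,"travel":[0,0,-1],"spin":0},{"grip":0.1,"travel":[0,0,-1],"spin":0},{"grip":0.1,"travel":[0,0,-1],"spin":0},{"grip":0.1,"travel":[0,0,-1],"spin":0},{"grip":0.1,"travel":[0.6,-0.8,0],"spin":0},{"grip":0.1,"travel":[0.6,-0.8,0],"spin":0}]'
python3 -m handwheel '[{"grip":0.1,"travel":[0.6,-0.8,0],"spin":0},{"grip":0.1,"travel":[0.6,-0.8,0],"spin":0},{"grip":0.1,"travel":[0.6,-0.8,0],"spin":0},{"grip":0.1,"travel":[0.6,-0.8,0],"spin":0},{"grip":0.1,"travel":[0.6,-0.8,0],"spin":0},{"grip":0.1,"travel":[0.6,-0.8,0],"spin":0},{"grip":0.1,"travel":[0.6,-0.8,0],"spin":0},{"grip":0.1,"travel":[0,0,0],"spin":0}]'
python3 - <<'E'
from h import *
t=np.mean([viewer.capture("top").astype(float) for _ in range(4)],0).astype(np.uint8);cv2.imwrite("pics/kt.png",t[:,:,::-1])
cv2.imwrite("pics/k1.png",np.clip(cv2.resize(t[110:260,325:525],None,fx=4,fy=4,interpolation=cv2.INTER_CUBIC)[:,:,::-1]*1.3,0,255).astype(np.uint8))
E
python3 m.py pics/kt.png -1 9
```

```text
time_s: 31.55
tcp_pos: [0.5413, -0.2495, 0.1652]
eef_rot: [-180.0, 0.0, -142.8]
contact_force: [-1.0, 0.5, -0.1]
gripper_width: 0.0396
gripper_force: 0.0
time_s: 32.55
tcp_pos: [0.5418, -0.4264, 0.164]
eef_rot: [180.0, -0.0, -143.0]
contact_force: [-0.1, 0.2, -0.3]
gripper_width: 0.0396
gripper_force: 0.0
zero [(60, 4.15), (63, 4.43), (66, 4.2), (69, 4.19), (72, 4.28)]
ptr [(78, 5.35), (81, 4.85), (84, 4.15), (87, 3.99), (90, 3.85)]
```

View pics/k1.png

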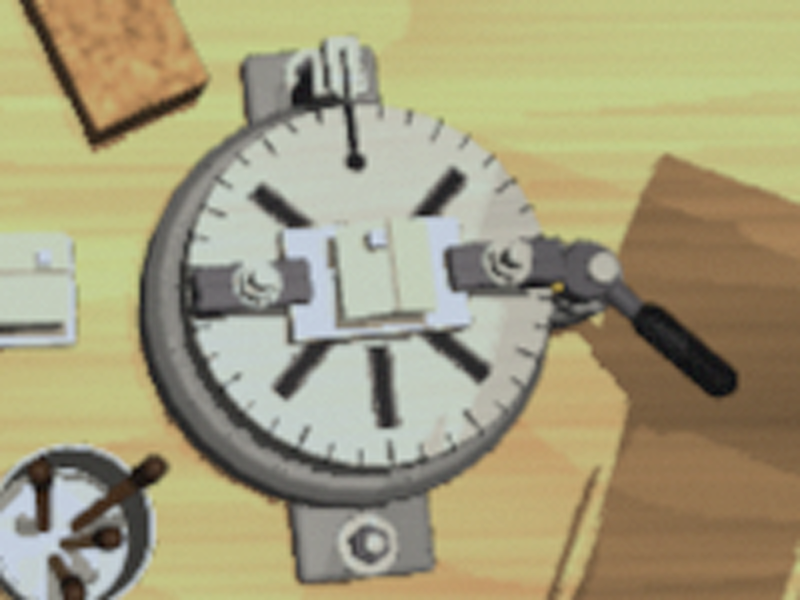

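The zero line at (350,130) meets the pointer at (345,85), the lever lies at its clamped end with its tip at (725,385), and the bystanders in view stand where they were.

```bash
python3 -c "
from plant import close_job
print(close_job())"
```

```text
the job is handed in; nothing more can be done
None
```

The job is handed in at about 33 s: I slackened the lever to its stop, pushed the table round by one strap clamp until the zero line met the pointer (within about half a degree by the top camera), then swung the lever back to its clamped stop; I planned no contact with the plaster model or the bystanders and saw none.

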